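Lock a spring plunger down under its keeper

ROBOT

A 7-joint arm with a two-finger parallel gripper is mounted at the origin on a cart in front of the work surface, level with it; the furniture and walls round the work are solid. World frame = base frame: x ahead of the robot, y to its left, z up, the work surface at z = 0. Lengths are in m, angles in rad, forces in N, time in s.
With the tool pointing down it reaches from about 0.425 to 0.925 m from the base axis. Payload 6.8 kg.
Tool frame: the origin (TCP) lies between the finger pads; the fingertips stand 22 mm ahead of it and the grasp point (between the pads) lies 3 mm ahead of it; z points along the fingers, y is the direction in which the jaws open and shut (so a half turn about z gives the same grasp; the last joint's range is limited). The gripper opens to 85 mm and grips with 20 to 120 N. Pads are 22 mm wide; open, the fingers measure 114 mm over their backs; the gripper's body (76 mm by 85 mm) begins 54 mm behind the grasp point. The pads swing forward as they close: fully open they stand 13 mm farther back than shut.
Start: joints at [1.214, 0.477, 0.022, 1.555, -0.011, 1.109, -0.083], TCP at [0.166, -0.654, 0.253] pointing down, gripper open.
Joint ranges: [-2.96, 2.96], [-0.34, 2.1], [-1.41, 1.46], [0.24, 2.44], [-1.37, 4.51], [0.17, 1.92], [-2.96, 2.96]. Speed limits (rad/s): [2.39, 2.39, 3.14, 3.14, 3.14, 3.14, 3.14].

INTERFACE

Orientations are given as a unit quaternion [w, x, y, z].
In Python, from station import bot gives the robot as it stands. The module is installed in compiled form; this text tells all that it offers.
- The arm moves only by the tool drive_tool, never from a script. Its argument "series" is one flat list of numbers, 7 for each row, row after row: the opening, from -1 (shut) to 1 (fully open), then the shift along the tool's x, y, z in mm, then the turn, a rotation vector about the tool's x, y, z in rad. In form: [jaw, x, y, z, wx, wy, wz, jaw, x, y, z, wx, wy, wz, ...]. A call has 1 to 12 rows; each row shifts and turns the commanded pose from where the row before left it, along the tool's axes as they then stand; what a row does not reach is not made up. A row lasts 1/8 s, in which the tool goes at most 62.5 mm and 10.7 degrees, less where a joint would pass 70% of its speed; a pose out of reach is approached as far as the arm can. A call with a gripper value outside its range is refused whole. The fingers move at their own pace and stop on an object; "force" is the grip in N (left out, the last holds). Time passes only in rows, so rows that do not move let the fingers close. It gives the time, the measured TCP pose, the force and the opening at its end, in the units of the state.
- bot.get_obs(): the state, without advancing time (a new reading comes with each control period).
- bot.read_camera(name): name is "side" or "top"; returns a dict with "pixels" (400x640x3 uint8, blue, green, red), "camera_matrix" (3x3 intrinsics, pixels), "rvec" (rotation vector, rad) and "tvec" (3), from world to camera coordinates, as OpenCV has them. Camera axes: x right, y down, z forward; pixel columns grow to the right and rows downward; lengths in m; the calibration is good to about 2 mm. A picture is of the moment at which its call begins. There is no depth.
- bot.hand_in(): hands the job in, once; it reports no verdict.
The state is a dict: "t": time; "q": joint angles; "joint_vel": joint speeds; "joint_torque": joint torques, N m; "eef_pos": TCP position; "tool_rot": TCP orientation; "contact_force": force on the tool from outside, world axes, zero at the start; "torque": the same for the moment, N m; "gripper_width": opening from 0.0 (shut) to 1.0 (fully open).
Only numpy, scipy, OpenCV 4.12 (cv2) and the standard library are available. Lean on these libraries where they do the work, as an engineer would, in place of code of your own. Each camera call takes 0.05 s, during which the arm holds its last target. There are 200 camera calls.

TASK

The spring plunger of the small board jig is standing up; before the jig can be loaded it has to be locked down. Press the plunger fully into its housing and, while it is held down, slide the keeper by its upright tab all the way over the plunger's ledge, then let go so that the keeper holds the plunger down. Work gently, with never more than about 25 N on the jig, and leave the loose parts around it where they are.

Things in the scene. Friction and masses are not known exactly. Their poses are not given: they have to be found in the camera images.
- jig: The jig, fixed: a steel plate 70 x 104 x 12 mm on the worktop, with an aluminium housing 65 x 76 mm in its middle. Origin: centre of the plate's underside, z up. Its +y axis (along the 104 mm side, towards the tab's end, roughly to the robot's right) is the way the keeper slides to lock. The housing and its rails reach 56 mm above the origin.
- plunger_top (a point): Centre of the top of the plunger's button, 18 mm (jig x) by 23 mm (jig y), 86 mm above the jig's origin when up; it moves with the plunger. On the button's -y side is the plunger's ledge, 14 mm long, 13 to 29 mm below the button's top (adjustable). Axes as the jig's.
- plunger (a joint): Plunger's travel into the housing (m), 0 up. It ends at a hard stop set by an adjustable collar, each time somewhere from 0.011 to 0.027: it has to be felt. Spring: about 3 N at 0, rising 0.2 N per mm. Only in the last 2 mm before the stop can the keeper pass over the ledge; short of that it jams on the ledge's side. Locked and let go, the plunger springs back these 2 mm.
- keeper_tab (a point): Middle of the pushing face (-y face) of the keeper's upright tab: 12.5 mm + the keeper's travel along +y from plunger_top, 86 mm above the jig's origin. Tab 32 mm wide (x), 5 thick, 52 to 99 mm above the origin. The keeper is a flat dark frame, 4 mm thick, round the plunger. Closed fingertips pressing the button can slide along it in +y and push the tab with their side.
- keeper (a joint): Keeper's travel along the jig's +y (m): 0 open, 0.010 hard end stop, fully home. Starts at 0 to 0.002; its bar reaches the ledge at about 0.004. Friction about 2 N; it stays where it is left.
- bearing: Loose ball bearing, ring 35 mm across, 11 mm high, lying flat; origin at its underside's centre. Leave it alone.
- coupling: Loose silver shaft coupling, a cylinder 26 mm across and 30 mm high, standing; origin at its underside's centre. Leave it alone.
- flange_ring: Loose flat flange ring, 66 mm across, 8 mm high; origin at its underside's centre. Leave it alone.

How it is judged:
By the outcome, as a careful person would: the job done as asked, in the order asked, and still so for the second after the job is handed in, with the robot touching nothing.
It also fails if it takes over 58 s, if anything falls off the work surface, if the arm or the gripper's body presses on something with over 40 N, if the wrist force passes 120 N, or if a joint passes its speed limit or range.

## Working session

There is one attempt and no reset: what is moved stays moved. The work goes in short steps, Python scripts to look and compute and a tool call to move; the robot and the scene stay as the last step left them, time stands still between calls to the robot, and variables do not carry over. Pictures are saved under pics/ and viewed, about 8 in all and at most 12, crops included, and the job is handed in when it is done.

Besides the shell and the picture viewer there is one more tool, called after "Request:" as name(argument=value, ...), one argument or row to a line, values as JSON. drive_tool: Moves the arm, as the interface text tells. Its arguments: {"type":"object","properties":{"series":{"type":"array"},"force":{"type":"number"}},"required":["series"]}

```bash
mkdir -p pics; cat > h.py <<'E'
import numpy as np, cv2
from station import bot
def cam(n):
    c=bot.read_camera(n); c['R']=cv2.Rodrigues(np.array(c['rvec'],float))[0]; c['t']=np.array(c['tvec'],float).ravel(); c['K']=np.array(c['camera_matrix'],float); return c
def ray(c,u,v):
    d=c['R'].T@np.linalg.inv(c['K'])@np.array([u,v,1.]); return -c['R'].T@c['t'], d
def onz(c,u,v,z):
    o,d=ray(c,u,v); return o+d*(z-o[2])/d[2]
def proj(c,P):
    return cv2.projectPoints(np.array(P,float).reshape(-1,3),np.array(c['rvec'],float),np.array(c['tvec'],float),c['K'],None)[0].reshape(-1,2)
E
python3 - <<'E'
from h import *
for n in('side','top'):
    c=cam(n); cv2.imwrite(f'pics/{n}0.png',c['pixels']); print(n,-c['R'].T@c['t'],c['R'][2],c['K'][0,0])
o=bot.get_obs(); print({k:np.round(v,3) for k,v in o.items()})
E
```

```text
side [ 0.44562464 -0.76023474  0.61290703] [ 0.24718747  0.74006041 -0.62546698] 483.3923950708324
top [ 0.54589179 -0.15085911  0.94135941] [ 0.13329963  0.01711171 -0.99092805] 435.7832939097132
{'t': np.float64(0.1), 'q': array([ 1.214,  0.478,  0.022,  1.556, -0.012,  1.109, -0.083]), 'joint_vel': array([ 0.   , -0.002,  0.001, -0.003,  0.   ,  0.   ,  0.   ]), 'joint_torque': array([ 4.0000e-03, -5.9776e+01,  1.6140e+00, -2.8195e+01,  1.3000e-02,
        5.0000e-03,  0.0000e+00]), 'eef_pos': array([ 0.166, -0.654,  0.252]), 'tool_rot': array([-0.001,  0.992,  0.124, -0.   ]), 'contact_force': array([ 0.51 , -0.004, -0.662]), 'torque': array([ 0.004, -0.021,  0.037]), 'gripper_width': np.float64(0.999)}
```

View pics/side0.png

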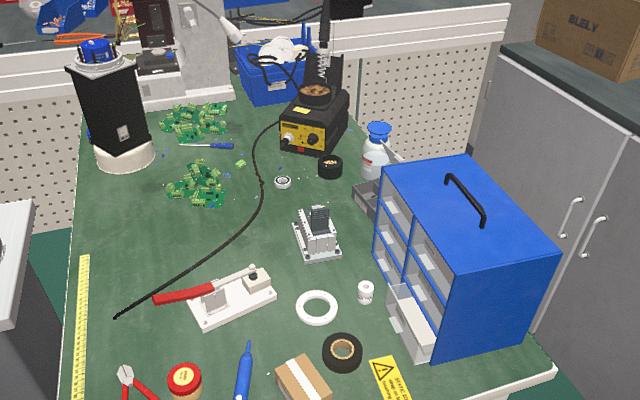

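View pics/top0.png

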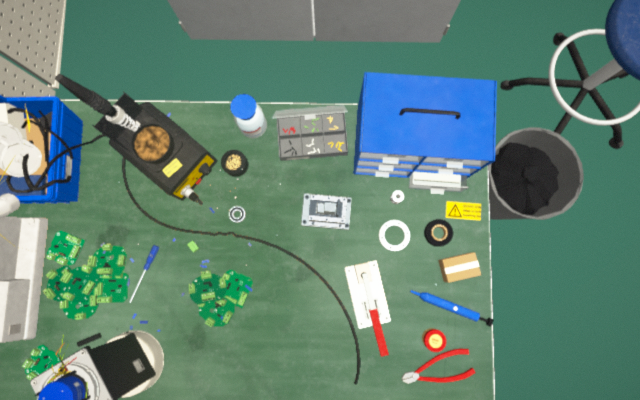

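The jig is at about (327,211) in the top view and (317,232) in the side view, with its long side along the image columns. Enlarged crops next.

```bash
python3 - <<'E'
from h import *
a=cv2.imread('pics/top0.png')[185:240,290:365]; b=cv2.imread('pics/side0.png')[195:270,280:355]
a=cv2.resize(a,None,fx=8,fy=8,interpolation=cv2.INTER_CUBIC); b=cv2.resize(b,None,fx=8,fy=8,interpolation=cv2.INTER_CUBIC)
cv2.imwrite('pics/ct.png',a); cv2.imwrite('pics/cs.png',b)
E
```

```text
(no output)
```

View pics/ct.png

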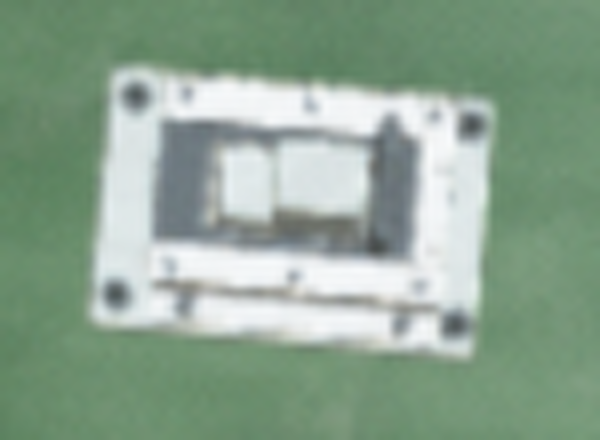

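View pics/cs.png

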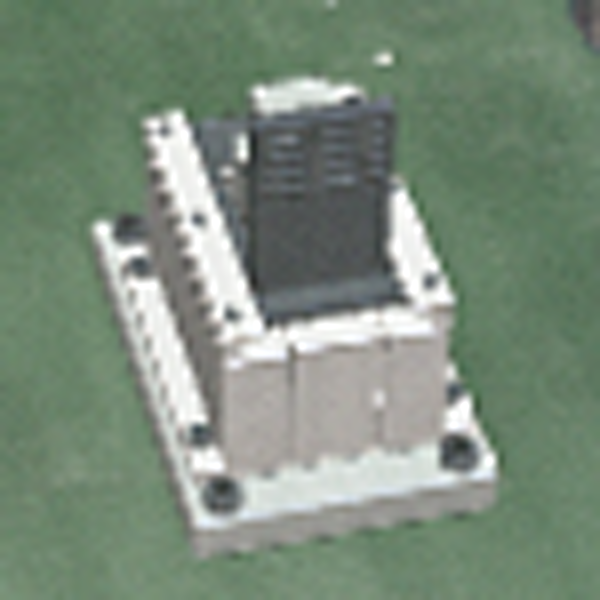

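The top crop shows the plate corners at crop (112,68), (495,100), (475,355) and (93,325), with the pale button at about (323,177). The dark keeper's tab is on its right, at the +y end. The side crop shows the tab face with its top corners at about (250,108) and (397,98).

```bash
python3 - <<'E'
from h import *
ct,cs=cam('top'),cam('side')
f=lambda p,o:(np.array(p)+.5)/8-.5+np.array(o)
T=lambda p,z:onz(ct,*f(p,(290,185)),z); S=lambda p,z:onz(cs,*f(p,(280,195)),z)
C=np.array([T(p,.012) for p in [(112,68),(495,100),(475,355),(93,325)]])
print('corners',C[:,:2].round(4)); c=C.mean(0); y=(C[1]-C[0]+C[2]-C[3]); y/=np.linalg.norm(y); yaw=np.arctan2(y[1],y[0])
print('centre',c.round(4),'y',y.round(4),np.degrees(yaw),'sides',[np.linalg.norm(C[i]-C[(i+1)%4]).round(4) for i in range(4)])
x=np.array([y[1],-y[0],0])
for n,P in (('button',T((323,177),.086)),('sideCornerL',S((95,225),.012)),('sideCornerF',S((193,522),.012)),('sideCornerR',S((497,468),.012)),('tabL',S((250,110),.099)),('tabR',S((397,100),.099)),('btnBackL',S((252,85),.086))):
    d=P-c; print(n,P.round(4),'jig',(d@x).round(4),(d@y).round(4))
E
```

```text
corners [[ 0.6987 -0.098 ]
 [ 0.692  -0.2015]
 [ 0.6231 -0.1971]
 [ 0.6289 -0.0949]]
centre [ 0.6607 -0.1479  0.012 ] y [-0.0607 -0.9982  0.    ] -93.48236324207433 sides [np.float64(0.1037), np.float64(0.0691), np.float64(0.1024), np.float64(0.0698)]
button [ 0.6603 -0.1552  0.086 ] jig -0.0 0.0074
sideCornerL [ 0.6309 -0.0941  0.012 ] jig 0.033 -0.0519
sideCornerF [ 0.6232 -0.1946  0.012 ] jig 0.0346 0.0489
sideCornerR [ 0.6919 -0.1995  0.012 ] jig -0.0343 0.0496
tabL [ 0.6454 -0.1653  0.099 ] jig 0.0142 0.0183
tabR [ 0.6759 -0.1717  0.099 ] jig -0.0166 0.0228
btnBackL [ 0.6536 -0.1423  0.086 ] jig 0.0075 -0.0052
```

The plate, button and tab agree between both views to about 2 mm. The button is at about (0.660, -0.155) and the jig's +y axis is (-0.061, -0.998). I'll shut the jaws and turn so that tool x is -jig y, putting the 22 mm pad width along the slide.

Request:
drive_tool(
  series=[-1,0,0,0,0,0,-0.158,-1,0,0,0,0,0,-0.158,-1,0,0,0,0,0,-0.158,-1,0,0,0,0,0,-0.158,-1,0,0,0,0,0,-0.158,-1,0,0,0,0,0,-0.158,-1,0,0,0,0,0,-0.158,-1,0,0,0,0,0,-0.158,-1,0,0,0,0,0,0],
  force=40,
)

```text
t: 1.32
eef_pos: [0.166, -0.6541, 0.253]
tool_rot: [-0.0, 0.728, 0.686, 0.0]
contact_force: [-0.1, -0.2, 1.1]
gripper_width: -0.002
```

Request:
drive_tool(
  series=[-1,40,35,0,0,0,0,-1,40,35,0,0,0,0,-1,40,35,0,0,0,0,-1,40,35,0,0,0,0,-1,40,35,0,0,0,0,-1,40,35,0,0,0,0,-1,40,35,0,0,0,0,-1,40,35,0,0,0,0,-1,40,35,0,0,0,0,-1,40,35,0,0,0,0,-1,40,35,0,0,0,0,-1,0,0,0,0,0,0],
)

```text
t: 2.82
eef_pos: [0.5792, -0.2317, 0.2534]
tool_rot: [-0.0, 0.726, 0.688, 0.002]
contact_force: [-0.8, 0.5, -0.3]
gripper_width: 0.003
```

```bash
cat >> h.py <<'E'
from scipy.spatial.transform import Rotation as Ro
B=np.array([.6604,-.1553]); Y=np.array([-.0607,-.9982]); X=np.array([-.9982,.0607])
def st():
    o=bot.get_obs(); q=np.array(o['tool_rot']); R=Ro.from_quat(np.r_[q[1:],q[0]]).as_matrix(); p=np.array(o['eef_pos']); d=p[:2]-B; F=np.array(o['contact_force'])
    print('t',round(float(o['t']),2),'tip-btn jig x,y mm',(1e3*d@X).round(2),(1e3*d@Y).round(2),'tip z mm',round(1e3*(p+.022*R[:,2])[2],2),'xt',R[:,0].round(3),'zt',R[:,2].round(3),'F jig',(F[:2]@X).round(2),(F[:2]@Y).round(2),F[2].round(2),'w',round(float(o['gripper_width']),3))
E
python3 -c "
from h import *
st()"
```

```text
t 2.83 tip-btn jig x,y mm 76.45 81.17 tip z mm 231.41 xt [0.053 0.999 0.003] zt [ 0.002  0.003 -1.   ] F jig 0.88 -0.42 -0.34 w 0.003
```

Request:
drive_tool(
  series=[-1,28,25,0,0,0,0.004,-1,28,25,0,0,0,0.004,-1,29,26.5,0,0,0,0,-1,0,0,37,0,0,0,-1,0,0,37,0,0,0,-1,0,0,37,0,0,0,-1,0,0,0,0,0,0,-1,0,0,0,0,0,0],
)

```text
t: 3.82
eef_pos: [0.6584, -0.1578, 0.1438]
tool_rot: [0.001, 0.731, 0.683, 0.0]
contact_force: [-0.3, -0.6, 1.4]
gripper_width: -0.001
```

```bash
python3 - <<'E'
from h import *
st()
c=cam('side'); t=cam('top')
a=cv2.resize(c['pixels'][140:270,265:395],None,fx=4,fy=4,interpolation=cv2.INTER_CUBIC)
cv2.imwrite('pics/s1.png',a)
E
```

```text
t 3.83 tip-btn jig x,y mm 1.85 2.66 tip z mm 121.77 xt [ 0.068  0.998 -0.   ] zt [ 0.002 -0.001 -1.   ] F jig 0.27 0.62 1.4 w -0.001
```

View pics/s1.png

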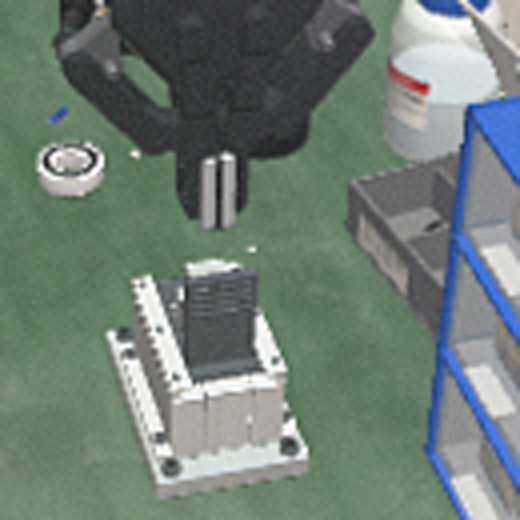

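The shut fingers hang above the jig, roughly over the button, with the tips at crop (217,225). They stand 6–7 mm too far in +y, so I'll correct that and go lower.

Request:
drive_tool(
  series=[-1,3.5,1,0,0,0,0,-1,3.5,1,0,0,0,0,-1,0,0,0,0,0,0,-1,0,0,0,0,0,0],
)

```text
t: 4.42
eef_pos: [0.6601, -0.1503, 0.1423]
tool_rot: [0.0, 0.73, 0.683, -0.0]
contact_force: [0.0, 0.2, -0.1]
gripper_width: 0.004
```

```bash
python3 -c "
from h import *
st()"
```

```text
t 4.42 tip-btn jig x,y mm 0.57 -4.95 tip z mm 120.32 xt [ 0.066  0.998 -0.   ] zt [-0. -0. -1.] F jig 0.01 -0.25 -0.07 w 0.004
```

Request:
drive_tool(
  series=[-1,0,0,8,0,0,0,-1,0,0,8,0,0,0,-1,0,0,8,0,0,0,-1,0,0,4,0,0,0,-1,0,0,0,0,0,0,-1,0,0,0,0,0,0],
)

```text
t: 5.18
eef_pos: [0.6604, -0.1504, 0.1145]
tool_rot: [0.0, 0.73, 0.683, 0.0]
contact_force: [-0.2, 0.5, 0.3]
gripper_width: -0.001
```

Request:
drive_tool(
  series=[-1,0,0,2,0,0,0,-1,0,0,2,0,0,0,-1,0,0,2,0,0,0,-1,0,0,2,0,0,0,-1,0,0,0,0,0,0,-1,0,0,0,0,0,0],
)

```text
t: 5.92
eef_pos: [0.6602, -0.1504, 0.1065]
tool_rot: [0.0, 0.73, 0.683, -0.0]
contact_force: [-0.1, -1.1, 2.0]
gripper_width: -0.002
```

```bash
python3 -c "
from h import *
st()"
```

```text
t 5.92 tip-btn jig x,y mm 0.52 -4.91 tip z mm 84.46 xt [ 0.066  0.998 -0.   ] zt [ 0. -0. -1.] F jig 0.07 1.1 2.02 w -0.002
```

Contact is starting at a tip height of about 84.5 mm. The next 8 mm are safe, since the stop is at least 11 mm down.

Request:
drive_tool(
  series=[-1,0,0,1.5,0,0,0,-1,0,0,1.5,0,0,0,-1,0,0,1.5,0,0,0,-1,0,0,1.5,0,0,0,-1,0,0,1.5,0,0,0,-1,0,0,0,0,0,0,-1,0,0,0,0,0,0],
)

```text
t: 6.8
eef_pos: [0.6602, -0.1504, 0.0989]
tool_rot: [0.0, 0.73, 0.683, 0.0]
contact_force: [-0.8, -1.0, 2.9]
gripper_width: -0.005
```

Request:
drive_tool(
  series=[-1,0,0,0.5,0,0,0,-1,0,0,0.5,0,0,0,-1,0,0,0,0,0,0,-1,0,0,0,0,0,0],
)

```text
t: 7.3
eef_pos: [0.6602, -0.1504, 0.0978]
tool_rot: [0.0, 0.73, 0.683, 0.0]
contact_force: [-0.3, 0.1, 3.4]
gripper_width: -0.003
```

```bash
python3 -c "
from h import *
st()"
```

```text
t 7.3 tip-btn jig x,y mm 0.49 -4.89 tip z mm 75.84 xt [ 0.066  0.998 -0.   ] zt [ 0. -0. -1.] F jig 0.29 -0.07 3.42 w -0.003
```

Request:
drive_tool(
  series=[-1,0,0,0.5,0,0,0,-1,0,0,0.5,0,0,0,-1,0,0,0,0,0,0,-1,0,0,0,0,0,0],
)

```text
t: 7.8
eef_pos: [0.6602, -0.1504, 0.0968]
tool_rot: [0.0, 0.73, 0.683, 0.0]
contact_force: [-1.5, 0.0, 3.5]
gripper_width: -0.001
```

Request:
drive_tool(
  series=[-1,0,0,0.5,0,0,0,-1,0,0,0.5,0,0,0,-1,0,0,0,0,0,0,-1,0,0,0,0,0,0],
)

```text
t: 8.3
eef_pos: [0.6602, -0.1504, 0.0958]
tool_rot: [0.0, 0.73, 0.683, 0.0]
contact_force: [-1.0, -1.0, 3.7]
gripper_width: 0.002
```

Request:
drive_tool(
  series=[-1,0,0,0.5,0,0,0,-1,0,0,0.5,0,0,0,-1,0,0,0,0,0,0],
)

```text
t: 8.68
eef_pos: [0.6602, -0.1504, 0.0948]
tool_rot: [0.0, 0.73, 0.683, 0.0]
contact_force: [-1.3, -1.7, 4.5]
gripper_width: 0.003
```

Request:
drive_tool(
  series=[-1,0,0,0.5,0,0,0,-1,0,0,0.5,0,0,0,-1,0,0,0,0,0,0],
)

```text
t: 9.05
eef_pos: [0.6602, -0.1504, 0.0941]
tool_rot: [0.0, 0.73, 0.683, -0.0]
contact_force: [-2.1, -0.6, 7.1]
gripper_width: -0.005
```

Request:
drive_tool(
  series=[-1,0,0,0.5,0,0,0,-1,0,0,0,0,0,0,-1,0,0,0,0,0,0],
)

```text
t: 9.43
eef_pos: [0.6603, -0.1504, 0.0941]
tool_rot: [0.0, 0.73, 0.683, -0.0]
contact_force: [-2.4, 0.2, 8.9]
gripper_width: 0.003
```

It's against the stop: z no longer moves at 0.0941 (travel about 14 mm) and the force is rising. I'll hold it a little firmer and slide in jig +y, which is tool -x.

Request:
drive_tool(
  series=[-1,0,0,0.5,0,0,0,-1,-1,0,0,0,0,0,-1,-1,0,0,0,0,0,-1,-1,0,0,0,0,0,-1,-1,0,0,0,0,0,-1,-1,0,0,0,0,0,-1,0,0,0,0,0,0],
)

```text
t: 10.3
eef_pos: [0.6603, -0.1507, 0.094]
tool_rot: [-0.002, 0.729, 0.684, 0.002]
contact_force: [-3.7, 7.3, 12.5]
gripper_width: 0.003
```

```bash
python3 -c "
from h import *
st()"
```

```text
t 10.3 tip-btn jig x,y mm 0.39 -4.6 tip z mm 72.01 xt [0.063 0.998 0.005] zt [ 0.     0.005 -1.   ] F jig 4.18 -7.06 12.54 w 0.003
```

It's sticking: about 7 N of lateral force against 12.5 N of pressing. I'll ease the press slightly and keep sliding.

Request:
drive_tool(
  series=[-1,0,0,-0.6,0,0,0,-1,-1,0,0,0,0,0,-1,-1,0,0,0,0,0,-1,0,0,0,0,0,0],
)

```text
t: 10.8
eef_pos: [0.6608, -0.1546, 0.0941]
tool_rot: [-0.0, 0.729, 0.684, 0.002]
contact_force: [-0.1, 4.2, 6.3]
gripper_width: 0.002
```

```bash
python3 -c "
from h import *
st()"
```

```text
t 10.8 tip-btn jig x,y mm -0.32 -0.77 tip z mm 72.06 xt [0.064 0.998 0.003] zt [ 0.002  0.003 -1.   ] F jig 0.37 -4.2 6.34 w 0.002
```

Request:
drive_tool(
  series=[-1,-1,0,0.2,0,0,0,-1,-1,0,0,0,0,0,-1,-1,0,0,0,0,0,-1,-1,0,0,0,0,0,-1,0,0,0,0,0,0],
)

```text
t: 11.42
eef_pos: [0.6607, -0.1569, 0.0941]
tool_rot: [-0.001, 0.729, 0.684, 0.002]
contact_force: [-1.9, 8.2, 6.9]
gripper_width: -0.006
```

```bash
python3 -c "
from h import *
st()"
```

```text
t 11.43 tip-btn jig x,y mm -0.37 1.54 tip z mm 72.05 xt [0.063 0.998 0.005] zt [ 0.002  0.005 -1.   ] F jig 2.37 -8.1 6.87 w -0.006
```

The lateral force is now above friction alone and the pad edge is at about +12.5 mm, so it's touching the tab. I'll continue.

Request:
drive_tool(
  series=[-1,-1,0,0,0,0,0,-1,-1,0,0,0,0,0,-1,-1,0,0,0,0,0,-1,0,0,0,0,0,0],
)

```text
t: 11.92
eef_pos: [0.6605, -0.1601, 0.0941]
tool_rot: [-0.001, 0.729, 0.684, 0.002]
contact_force: [-0.3, 6.5, 8.3]
gripper_width: 0.001
```

```bash
python3 -c "
from h import *
st()"
```

```text
t 11.93 tip-btn jig x,y mm -0.38 4.74 tip z mm 72.06 xt [0.063 0.998 0.005] zt [ 0.002  0.005 -1.   ] F jig 0.7 -6.44 8.29 w 0.001
```

Request:
drive_tool(
  series=[-1,-1,0,0,0,0,0,-1,-1,0,0,0,0,0,-1,-1,0,0,0,0,0,-1,0,0,0,0,0,0],
)

```text
t: 12.42
eef_pos: [0.6603, -0.1633, 0.094]
tool_rot: [-0.001, 0.729, 0.684, 0.002]
contact_force: [-0.7, 6.7, 8.1]
gripper_width: -0.002
```

Request:
drive_tool(
  series=[-1,-1,0,0,0,0,0,-1,-1,0,0,0,0,0,-1,0,0,0,0,0,0],
)

```text
t: 12.8
eef_pos: [0.6602, -0.164, 0.094]
tool_rot: [-0.001, 0.729, 0.685, 0.003]
contact_force: [-0.4, 8.8, 6.7]
gripper_width: -0.005
```

```bash
python3 -c "
from h import *
st()"
```

```text
t 12.8 tip-btn jig x,y mm -0.35 8.67 tip z mm 72.0 xt [0.063 0.998 0.006] zt [ 0.002  0.006 -1.   ] F jig 0.93 -8.74 6.74 w -0.005
```

Request:
drive_tool(
  series=[-1,-1,0,0,0,0,0,-1,-1,0,0,0,0,0,-1,0,0,0,0,0,0],
)

```text
t: 13.18
eef_pos: [0.6602, -0.1641, 0.094]
tool_rot: [-0.002, 0.728, 0.685, 0.003]
contact_force: [-0.5, 11.1, 7.6]
gripper_width: 0.0
```

```bash
python3 - <<'E'
from h import *
st()
c=cam('side'); t=cam('top')
a=cv2.resize(c['pixels'][190:270,275:375],None,fx=5,fy=5,interpolation=cv2.INTER_CUBIC)
b=cv2.resize(t['pixels'][170:250,280:380],None,fx=5,fy=5,interpolation=cv2.INTER_CUBIC)
cv2.imwrite('pics/s2.png',cv2.resize(np.vstack([a,b]),None,fx=.75,fy=.75))
E
```

```text
t 13.18 tip-btn jig x,y mm -0.31 8.8 tip z mm 71.98 xt [0.061 0.998 0.008] zt [ 0.002  0.008 -1.   ] F jig 1.21 -11.03 7.63 w 0.0
```

View pics/s2.png

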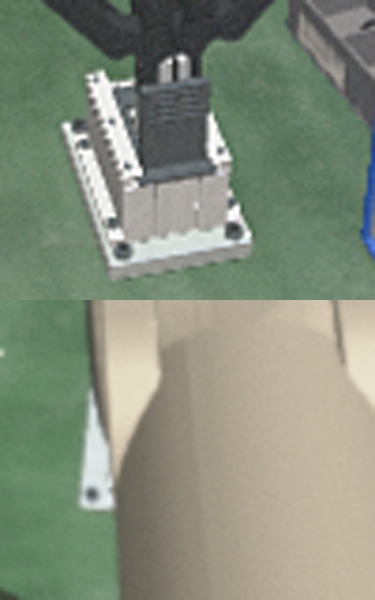

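The tab has moved towards the camera; its top corners are now at about crop (140,87) and (208,80). I'll measure that travel against the first picture by image registration.

```bash
python3 - <<'E'
from h import *
c=cam('side')
a=cv2.imread('pics/side0.png'); b=c['pixels']
up=lambda i:cv2.resize(cv2.cvtColor(i,6)[185:260,290:350],None,fx=8,fy=8,interpolation=cv2.INTER_CUBIC)
A,B_=up(a),up(b)
# tab face patch in the first picture: crop(256..390,118..275)/8+(280,195)
def patch(x0,y0,x1,y1):
    ox,oy=[int((v-w)*8) for v,w in ((x0,290),(y0,185))]; ex,ey=[int((v-w)*8) for v,w in ((x1,290),(y1,185))]
    r=cv2.matchTemplate(B_,A[oy:ey,ox:ex],cv2.TM_CCOEFF_NORMED); _,s,_,l=cv2.minMaxLoc(r); return (l[0]-ox)/8,(l[1]-oy)/8,s
m=patch(310.5,208,330.5,230); f=patch(304,243,342,258); print('tab shift',m,'fixed',f)
p0=np.array([320.5,208.]); p1=p0+np.array(m[:2])-np.array(f[:2])
d=onz(c,*p1,.099)-onz(c,*p0,.099); print('dy mm',1e3*d[:2]@Y,'dx',1e3*d[:2]@X)
E
```

```text
tab shift (1.5, 3.875, 0.8125947713851929) fixed (0.0, 0.0, 0.9979579448699951)
dy mm 10.422862927171174 dx 0.3394368996658294
```

The tab shifted by about 10 mm, so the keeper is home against its stop with 11 N holding. I'll relax the lateral push, then lift away.

Request:
drive_tool(
  series=[-1,2,0,0,0,0,0,-1,2,0,0,0,0,0,-1,2,0,0,0,0,0,-1,1,0,0,0,0,0,-1,0,0,0,0,0,0],
)

```text
t: 13.95
eef_pos: [0.6602, -0.1638, 0.094]
tool_rot: [0.001, 0.73, 0.684, 0.001]
contact_force: [-0.6, 0.5, 7.2]
gripper_width: 0.004
```

```bash
python3 -c "
from h import *
st()"
```

```text
t 13.95 tip-btn jig x,y mm -0.35 8.48 tip z mm 72.02 xt [0.066 0.998 0.   ] zt [ 0.002  0.    -1.   ] F jig 0.63 -0.44 7.16 w 0.004
```

Request:
drive_tool(
  series=[-1,0,0,-1,0,0,0,-1,0,0,-1,0,0,0,-1,0,0,-1,0,0,0,-1,0,0,-1,0,0,0,-1,0,0,-1,0,0,0,-1,1,0,0,0,0,0,-1,1,0,0,0,0,0,-1,0,0,0,0,0,0],
)

```text
t: 14.95
eef_pos: [0.6593, -0.1629, 0.0983]
tool_rot: [0.0, 0.73, 0.683, -0.0]
contact_force: [0.5, 0.6, -0.1]
gripper_width: -0.001
```

```bash
python3 -c "
from h import *
st()"
```

```text
t 14.95 tip-btn jig x,y mm 0.67 7.66 tip z mm 76.26 xt [ 0.066  0.998 -0.001] zt [-0.    -0.001 -1.   ] F jig -0.49 -0.61 -0.14 w -0.001
```

There's no force 4 mm above the stop, so the plunger stays down. I'll retreat fully and look.

Request:
drive_tool(
  series=[-1,0,0,-10,0,0,0,-1,0,0,-20,0,0,0,-1,0,0,-40,0,0,0,-1,0,0,-40,0,0,0,-1,0,0,-40,0,0,0,-1,-20,-40,0,0,0,0,-1,-40,-40,0,0,0,0,-1,-40,-40,0,0,0,0,-1,-40,-40,0,0,0,0,-1,-40,-40,0,0,0,0,-1,-40,0,0,0,0,0,-1,0,0,0,0,0,0],
)

```text
t: 16.45
eef_pos: [0.4439, -0.3725, 0.2499]
tool_rot: [0.001, 0.732, 0.681, -0.0]
contact_force: [0.2, 1.0, 0.9]
gripper_width: 0.003
```

```bash
python3 - <<'E'
from h import *
st()
c=cam('side'); t=cam('top')
cv2.imwrite('pics/s3f.png',c['pixels']); cv2.imwrite('pics/t3f.png',t['pixels'])
a=cv2.resize(c['pixels'][190:265,275:355],None,fx=7,fy=7,interpolation=cv2.INTER_CUBIC)[:,:400]
b=cv2.resize(t['pixels'][185:260,290:370],None,fx=7,fy=7,interpolation=cv2.INTER_CUBIC)[:525,:400]
cv2.imwrite('pics/s3.png',np.hstack([a,b]))
for n,i in(('side',c),('top',t)):
    d=cv2.absdiff(cv2.imread(f'pics/{n}0.png'),i['pixels']).max(2)>40
    k,l,s,ce=cv2.connectedComponentsWithStats(d.astype(np.uint8)); print(n,[tuple(x) for x in s[1:] if x[4]>25])
E
```

```text
t 16.45 tip-btn jig x,y mm 202.93 230.0 tip z mm 227.87 xt [ 0.072  0.997 -0.003] zt [ 0.001 -0.003 -1.   ] F jig -0.18 -0.99 0.92 w 0.003
side [(np.int32(72), np.int32(0), np.int32(176), np.int32(274), np.int32(21418)), (np.int32(236), np.int32(186), np.int32(9), np.int32(9), np.int32(37)), (np.int32(119), np.int32(202), np.int32(9), np.int32(7), np.int32(32)), (np.int32(304), np.int32(205), np.int32(23), np.int32(12), np.int32(110)), (np.int32(328), np.int32(217), np.int32(3), np.int32(13), np.int32(28)), (np.int32(311), np.int32(233), np.int32(22), np.int32(7), np.int32(82))]
top [(np.int32(309), np.int32(200), np.int32(6), np.int32(16), np.int32(77)), (np.int32(331), np.int32(200), np.int32(17), np.int32(19), np.int32(156)), (np.int32(316), np.int32(203), np.int32(7), np.int32(10), np.int32(45)), (np.int32(459), np.int32(297), np.int32(105), np.int32(103), np.int32(6086)), (np.int32(567), np.int32(323), np.int32(73), np.int32(77), np.int32(3754)), (np.int32(546), np.int32(328), np.int32(25), np.int32(72), np.int32(418))]
```

View pics/s3.png

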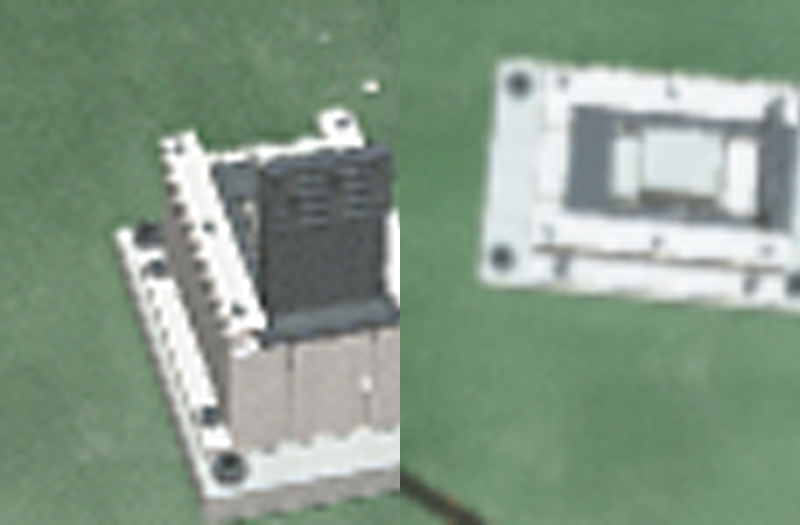

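The tab stands at the +y end and the button is low and hidden behind it. Nothing outside the jig changed except the arm in view. I'll check the keeper's rest travel once more in both views.

```bash
python3 - <<'E'
from h import *
def reg(n,o,z,ps):
    c=cam(n); g=lambda i:cv2.resize(cv2.cvtColor(i,6),None,fx=8,fy=8,interpolation=cv2.INTER_CUBIC)
    A=g(cv2.imread(f'pics/{n}0.png')); b=g(c['pixels'])
    for x0,y0,x1,y1 in ps:
        X0,Y0,X1,Y1=[int(v*8) for v in(x0,y0,x1,y1)]; m=64
        r=cv2.matchTemplate(b[Y0-m:Y1+m,X0-m:X1+m],A[Y0:Y1,X0:X1],cv2.TM_CCOEFF_NORMED); _,s,_,l=cv2.minMaxLoc(r)
        sh=np.array([l[0]-m,l[1]-m])/8; p=np.array([x0,y0]); d=onz(c,*(p+sh),z)-onz(c,*p,z)
        print(n,sh,round(s,2),'jig dy',(1e3*d[:2]@Y).round(2),'dx',(1e3*d[:2]@X).round(2))
reg('side',0,.09,[(311,208,330,222),(311,212,329,230)])
reg('top',0,.056,[(307,201,316,213)]) 
reg('top',0,.099,[(335,199,343,216)])
st()
E
```

```text
side [1.75  3.125] 0.83 jig dy 8.83 dx -0.73
side [1.625 3.25 ] 0.7 jig dy 8.92 dx -0.46
top [ 4.5  -0.25] 0.98 jig dy 9.17 dx -1.27
top [4.75 0.5 ] 0.89 jig dy 9.32 dx 0.23
t 16.7 tip-btn jig x,y mm 200.96 224.49 tip z mm 226.81 xt [0.063 0.998 0.   ] zt [ 0.001  0.    -1.   ] F jig -0.93 0.36 -0.18 w -0.001
```

```bash
python3 -c "
from station import bot
print(bot.hand_in())"
```

```text
the job is handed in; nothing more can be done
None
```

The plunger is locked down: I pressed it to its stop with shut fingers and slid the keeper home over the ledge. I then lifted clear and handed the job in at about 17 s of the 58 s allowed.

- **Pressing:** I felt the stop at about 14 mm of travel. The highest forces I read were about 12.5 N down and 11 N sideways, at different moments. I read forces only between moves, so brief peaks could have been missed.
- **Keeper:** It came up hard against its end under 11 N of push. At rest, the side view shows 8.8–8.9 mm of travel and the top view 9.2–9.3 mm. That fits a start near 1 mm and the 10 mm stop, within my roughly 0.5–1 mm image error. A measurement taken while still pushing read 10.4 mm, but the fingers stood behind the tab in that picture, so I trust it less.
- **Holding:** With the fingers 4 mm above the stop the force was zero, so the plunger stayed down. The last pictures show the button low and nothing else on the bench moved.
- **Hiccups:** The fingers first landed 6–7 mm too far along and I corrected that above the jig. During the slide they stuck on the button until I eased the pressure slightly.

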